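# Lay the second course of a soldering hearth wall

### The job

The jeweller is building a low firebrick heat wall on the soldering board: first lift the file off the wall and lay it flat in the blue tool tray. Then lay the two loose full-length cream bricks flat on top as the second course in running bond: each centred over one joint of the course below, in line with it and flush with its faces, with no more than a narrow open joint between the two. Set the bricks down rather than dropping them, let go, and leave the half brick, the black charcoal block and the small amber jar where they are.

Things in the scene. Friction and masses are not known exactly. Their poses are not given: they have to be found in the camera images.
- hearth: fixed grey soldering board, 160 x 345 x 12 mm, carrying the first course: three pale tan bricks of 100 x 50 x 30 mm, end to end along its y axis with 3 mm joints (dark lines seen from above), centred on the board (joints at y = +51.5 and -51.5 mm, wall faces at x = +25 and -25 mm). Origin at the centre of the board's underside; the top of the course is 42 mm up
- seat_left (a point): point on top of the first course, over the joint at the hearth's +y side: where the centre of a brick's underside belongs; axes as the hearth's (y along the wall)
- seat_right (a point): the same over the joint at the hearth's -y side, 103 mm from seat_left
- brick_a: insulating firebrick, cream, 100 x 50 x 30 mm (its x, y, z), about 120 g, rigid, lying flat and loose on the table; origin at the centre of its underside, x along its length. The two full-length bricks are interchangeable.
- brick_b: insulating firebrick, cream, 100 x 50 x 30 mm (its x, y, z), about 120 g, rigid, lying flat and loose on the table; origin at the centre of its underside, x along its length. The two full-length bricks are interchangeable.
- file: loose flat hand file, 160 mm long along its x, 70 g, lying flat on top of the first course roughly along the wall. Wooden handle, 70 x 20 x 16 mm, from x = -80 to -10 mm; dark steel blade, 90 x 14 x 6 mm, from x = -10 to +80 mm; undersides level. Origin at the underside, in the middle of its length
- file_grip (a point): place to grip the file: on its handle, 35 mm from its middle (x = -35 mm on the file), 8 mm above its underside; axes as the file's. Grip across y, 20 mm wide
- tray: fixed open blue tool tray, empty, 130 x 210 x 20 mm outside (its x, y, z), walls and floor 5 mm thick; origin at the centre of its underside, inner floor 5 mm above that
- half_brick: bystander: cream half brick, 50 x 50 x 30 mm, loose on the table among the bricks; origin at the centre of its underside
- charcoal: bystander: black charcoal block, 90 x 55 x 28 mm, loose on the table among the bricks; origin at the centre of its underside
- flux_jar: bystander: small amber jar with a white lid, 42 mm across, 48 mm high, loose; origin at the centre of its underside
Things that resemble listed ones, but are neither listed nor needed, are in the scene too. Leave any green, turquoise or yellow look-alike of the brick_b alone.

How it is judged:
On the way, in this order (a step that is already met when the one before it is completed fails the run):
1. the file lies flat in the tray, let go (x of file in the frame of tray between -0.05 and 0.05 m and y of file in the frame of tray between -0.06 and 0.06 m and z of file in the frame of tray below 0.012 m and angle between file's own z axis and vertical below 0.12 rad and contact force between the fingers and file below 0.1 N), for 0.2 s.
2. one full-length brick is laid over a joint of the first course and let go ((((x of brick_a in the frame of seat_left between -0.01 and 0.01 m and y of brick_a in the frame of seat_left between -0.012 and 0.012 m and z of brick_a in the frame of seat_left between -0.005 and 0.005 m and angle between brick_a's own z axis and vertical below 0.08 rad and angle between the x axis of brick_a and the y axis of hearth, either way round below 0.1 rad) and contact force between the fingers and brick_a below 0.1 N) or ((x of brick_a in the frame of seat_right between -0.01 and 0.01 m and y of brick_a in the frame of seat_right between -0.012 and 0.012 m and z of brick_a in the frame of seat_right between -0.005 and 0.005 m and angle between brick_a's own z axis and vertical below 0.08 rad and angle between the x axis of brick_a and the y axis of hearth, either way round below 0.1 rad) and contact force between the fingers and brick_a below 0.1 N) or ((x of brick_b in the frame of seat_left between -0.01 and 0.01 m and y of brick_b in the frame of seat_left between -0.012 and 0.012 m and z of brick_b in the frame of seat_left between -0.005 and 0.005 m and angle between brick_b's own z axis and vertical below 0.08 rad and angle between the x axis of brick_b and the y axis of hearth, either way round below 0.1 rad) and contact force between the fingers and brick_b below 0.1 N) or ((x of brick_b in the frame of seat_right between -0.01 and 0.01 m and y of brick_b in the frame of seat_right between -0.012 and 0.012 m and z of brick_b in the frame of seat_right between -0.005 and 0.005 m and angle between brick_b's own z axis and vertical below 0.08 rad and angle between the x axis of brick_b and the y axis of hearth, either way round below 0.1 rad) and contact force between the fingers and brick_b below 0.1 N))), for 0.2 s.
At the end, for the whole second after the job is handed in: One full-length brick flat on each joint: centre within 8 mm along and 6 mm across the wall, within 0.10 rad of it, height within 5 mm, tilt < 0.08 rad; open joint between them at most 9 mm. File flat on the tray floor, middle within 50 mm (tray x) and 60 mm (y) of its centre. All let go, at rest (all of step 1 and (((x of brick_a in the frame of seat_left between -0.006 and 0.006 m and y of brick_a in the frame of seat_left between -0.008 and 0.008 m and z of brick_a in the frame of seat_left between -0.005 and 0.005 m and angle between brick_a's own z axis and vertical below 0.08 rad and angle between the x axis of brick_a and the y axis of hearth, either way round below 0.1 rad) and (x of brick_b in the frame of seat_right between -0.006 and 0.006 m and y of brick_b in the frame of seat_right between -0.008 and 0.008 m and z of brick_b in the frame of seat_right between -0.005 and 0.005 m and angle between brick_b's own z axis and vertical below 0.08 rad and angle between the x axis of brick_b and the y axis of hearth, either way round below 0.1 rad)) or ((x of brick_a in the frame of seat_right between -0.006 and 0.006 m and y of brick_a in the frame of seat_right between -0.008 and 0.008 m and z of brick_a in the frame of seat_right between -0.005 and 0.005 m and angle between brick_a's own z axis and vertical below 0.08 rad and angle between the x axis of brick_a and the y axis of hearth, either way round below 0.1 rad) and (x of brick_b in the frame of seat_left between -0.006 and 0.006 m and y of brick_b in the frame of seat_left between -0.008 and 0.008 m and z of brick_b in the frame of seat_left between -0.005 and 0.005 m and angle between brick_b's own z axis and vertical below 0.08 rad and angle between the x axis of brick_b and the y axis of hearth, either way round below 0.1 rad))) and horizontal distance between brick_a and brick_b below 0.109 m and linear speed of each of brick_a, brick_b, file below 0.02 m/s); the robot touches nothing.
It fails at once if the half brick is moved more than 20 mm (distance of half_brick from where it was at the start of the episode above 0.02 m).
It fails at once if the charcoal is moved more than 20 mm (distance of charcoal from where it was at the start of the episode above 0.02 m).
It fails at once if the flux jar is moved more than 20 mm (distance of flux_jar from where it was at the start of the episode above 0.02 m).
It fails at once if a brick is dropped: it falls freely, out of the fingers, faster than 0.55 m/s (about 15 mm of fall) ((linear speed of brick_a above 0.55 m/s and contact force between the fingers and brick_a below 0.05 N) or (linear speed of brick_b above 0.55 m/s and contact force between the fingers and brick_b below 0.05 N)).
It also fails if it takes over 72 s, if anything falls off the work surface, if the arm or the gripper's body presses on something with over 40 N, if the wrist force passes 120 N, or if a joint passes its speed limit or range.

### The arm

A 7-joint arm with a two-finger parallel gripper is mounted at the origin on the work surface. World frame = base frame: x ahead of the robot, y to its left, z up, the work surface at z = 0. Lengths are in m, angles in rad, forces in N, time in s.
With the tool pointing down it reaches from about 0.425 to 0.925 m from the base axis. Payload 6.8 kg.
Tool frame: the origin (TCP) lies midway between the tips of the shut fingers; the grasp point (between the pads) lies 19 mm behind it; z points along the fingers, y is the line along which they close (so a half turn about z gives the same grasp; the last joint's range is limited). The gripper opens to 85 mm and grips with 20 to 120 N. Pads are 22 mm wide; open, the fingers measure 114 mm over their backs; the gripper's body (76 mm by 85 mm) begins 54 mm behind the grasp point. The pads swing forward as they close: fully open they stand 13 mm farther back than shut.
Start: joints at [1.072, 0.477, 0.022, 1.555, -0.011, 1.109, -0.083], TCP at [0.257, -0.624, 0.197] pointing down, gripper open.
Joint ranges: [-2.96, 2.96], [-0.34, 2.1], [-1.41, 1.46], [0.24, 2.44], [-1.37, 4.51], [0.17, 1.92], [-2.96, 2.96]. Speed limits (rad/s): [2.39, 2.39, 3.14, 3.14, 3.14, 3.14, 3.14].

### API

Orientations are given as a unit quaternion [w, x, y, z].
In Python, from station import * gives the robot as it stands.
- The arm moves only by the shell command python3 -m creep 'ROWS' [FORCE]. ROWS is JSON, a list of rows, each a list of 7 numbers: the gripper command: -1 is shut, 1 is fully open, values between are in proportion, then the shift along the world's x, y, z in mm, then the turn, a rotation vector about the world's x, y, z in rad. A call has 1 to 5 rows; each row shifts and turns the commanded pose from where the row before left it; what a row does not reach is not made up. A row lasts 1/8 s, in which the tool goes at most 62.5 mm and 10.7 degrees, less where a joint would pass 70% of its speed; a pose out of reach is approached as far as the arm can. A call is refused whole if a number of a shift passes 62.5 or a number of a turn 0.188, either way. A call with a gripper value outside its range is refused whole. The fingers move at their own pace and stop on an object; FORCE is the grip in N (left out, the last holds). Time passes only in rows, so rows that do not move let the fingers close. It gives the time, the measured TCP pose, the force, the opening and the grip force at its end, in the units of the state.
- get_obs(): the state, without advancing time (a new reading comes with each control period).
- read_camera(name): name is "scene" or "top"; returns (picture, depth): 480x640x3 uint8, red, green, blue; 480x640 float32, m along the optical axis (not along the pixel's ray), 0 where there is no reading.
- camera_params(name): a dict with "intrinsics" (3x3 intrinsics, pixels), "cam_to_world" (4x4, takes a point from camera to world coordinates). Camera axes: x right, y up, looking along -z (the intrinsics and any distortion apply to the point x, -y, -z); pixel columns grow to the right and rows downward; lengths in m; the calibration is good to about 2 mm. A picture is of the moment at which its call begins. camera_params takes no time and is no camera call.
- hand_in(): hands the job in; it is judged then, once.
The state is a dict: "t": time; "q": joint angles; "joint_vel": joint speeds; "joint_torque": joint torques, N m; "eef_pos": TCP position; "tool_rot": TCP orientation; "contact_force": force on the tool from outside, world axes, zero at the start; "torque": the same for the moment, N m; "gripper_width": opening from 0.0 (shut) to 1.0 (fully open); "grasp_force": force on a finger pad.
Only numpy, scipy, OpenCV 4.12 (cv2) and the standard library are available. Lean on these libraries where they do the work, as an engineer would, in place of code of your own. Each camera call takes 0.05 s, during which the arm holds its last target. There are 200 camera calls.

## Working session

There is one attempt and no reset: what is moved stays moved. The work goes in short steps, Python scripts to look and compute and a shell command to move; the robot and the scene stay as the last step left them, time stands still between calls to the robot, and variables do not carry over. Pictures are saved under pics/ and viewed, at most 13 in all, crops included, and the job is handed in when it is done.

```bash
mkdir -p pics; ls
python3 - <<'E'
from station import *
import cv2,numpy as np
for n in("scene","top"):
    p,d=read_camera(n); cv2.imwrite(f"pics/{n}0.png",p[:,:,::-1]); np.savez(f"pics/{n}0.npz",p=p,d=d)
    c=camera_params(n); print(n,c)
print(get_obs())
E
```

```text
pics
scene {'intrinsics': array([[444.77523645,   0.        , 323.23366584],
       [  0.        , 444.77523645, 242.19692271],
       [  0.        ,   0.        ,   1.        ]]), 'cam_to_world': array([[ 0.77175944, -0.37418462,  0.51417238,  0.94463078],
       [ 0.63591124,  0.45149262, -0.62591638, -0.53481448],
       [ 0.00206324,  0.81002487,  0.5863919 ,  0.54641354],
       [ 0.        ,  0.        ,  0.        ,  1.        ]])}
top {'intrinsics': array([[477.61497663,   0.        , 316.46085261],
       [  0.        , 477.61497663, 244.82151893],
       [  0.        ,   0.        ,   1.        ]]), 'cam_to_world': array([[-0.02479885,  0.98116547, -0.19157073,  0.35069182],
       [-0.99964191, -0.02241088,  0.0146222 , -0.02376982],
       [ 0.01005353,  0.19186474,  0.98136988,  0.96275429],
       [ 0.        ,  0.        ,  0.        ,  1.        ]])}
{'t': 0.1, 'q': array([ 1.07190462,  0.47770407,  0.02236219,  1.55629027, -0.01150495,
        1.10931481, -0.08309591]), 'joint_vel': array([-0.00191882, -0.0022001 ,  0.00015802, -0.00160143, -0.00040701,
        0.00041343,  0.00127504]), 'joint_torque': array([ 5.01756746e-03, -5.97754455e+01,  1.61438048e+00, -2.81954437e+01,
        1.29136280e-02,  5.09065198e-03, -3.28168323e-05]), 'eef_pos': array([ 0.25688686, -0.6236016 ,  0.19625864]), 'tool_rot': array([-7.65223581e-04,  9.80970076e-01,  1.94157355e-01, -2.11976646e-04]), 'contact_force': array([-0.30511588, -0.51859019,  0.26972608]), 'torque': array([ 0.04155212, -0.03013664, -0.02405945]), 'grasp_force': 0.0, 'gripper_width': 1.0006039408549026}
```

View pics/top0.png

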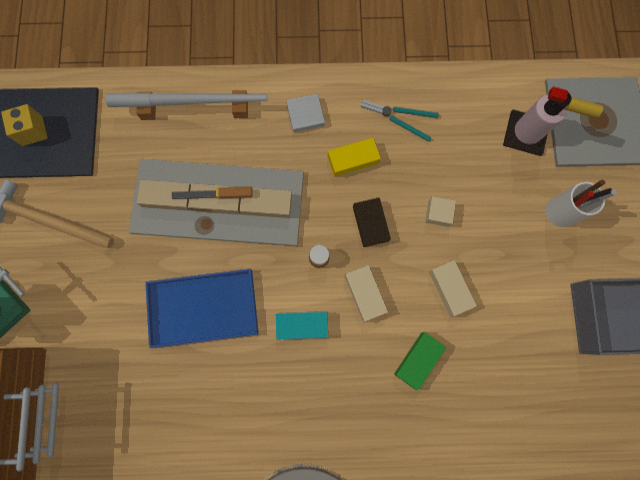

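View pics/scene0.png

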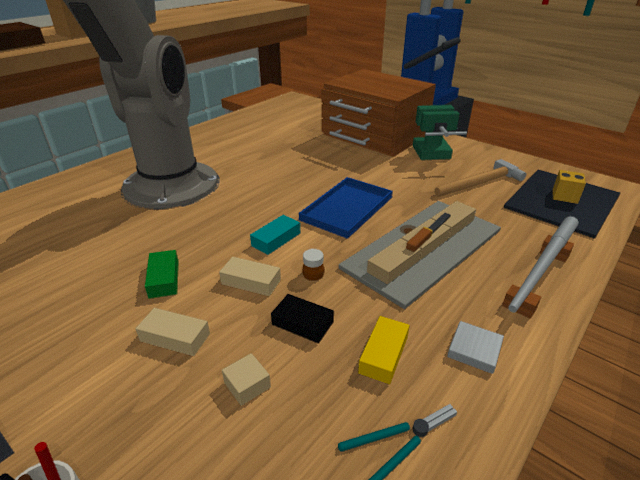

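The top view shows the wall with the file on it at about (215,195), the tray at (202,308), and the loose cream bricks at (367,293) and (454,288). The half brick is at (441,210), charcoal (371,222) and jar (319,255). The scene view agrees. Next I'll measure from both cameras.

```bash
cat > h.py <<'E'
from station import *
import cv2, numpy as np
def cast(n,uv,z):
    c=camera_params(n);K=c["intrinsics"];T=c["cam_to_world"]
    uv=np.asarray(uv,float).reshape(-1,2)
    r=np.c_[(uv[:,0]-K[0,2])/K[0,0],-(uv[:,1]-K[1,2])/K[1,1],-np.ones(len(uv))]@T[:3,:3].T
    o=T[:3,3];return o+r*((z-o[2])/r[:,2])[:,None]
def cloud(n,d):
    c=camera_params(n);K=c["intrinsics"];T=c["cam_to_world"];v,u=np.mgrid[:480,:640]
    p=np.stack([(u-K[0,2])/K[0,0]*d,-(v-K[1,2])/K[1,1]*d,-d],-1)
    return p@T[:3,:3].T+T[:3,3]
def rects(n,mask,z,amin=120):
    out=[]
    k,lab,st,ce=cv2.connectedComponentsWithStats(mask.astype(np.uint8))
    for i in range(1,k):
        if st[i,4]<amin: continue
        c=cv2.findContours((lab==i).astype(np.uint8),cv2.RETR_EXTERNAL,cv2.CHAIN_APPROX_NONE)[0][0]
        P=cast(n,c.reshape(-1,2),z)[:,:2]*1000
        (x,y),(w,h),a=cv2.minAreaRect(P.astype(np.float32))
        if w<h: w,h,a=h,w,a+90
        a=(a+90)%180-90
        out.append((ce[i].round(),round(x,1),round(y,1),round(w,1),round(h,1),round(a,1),st[i,4]))
    return out
def tool():
    o=get_obs();w,x,y,z=o["tool_rot"]
    a=np.degrees(np.arctan2(1-2*(x*x+z*z),2*(x*y-w*z)))
    print("t",round(o["t"],2),"tcp",(o["eef_pos"]*1000).round(1),"closing-axis yaw deg",round(a,1),"tilt z",(2*(x*z+w*y)).round(3),(2*(y*z-w*x)).round(3),"w",round(o["gripper_width"],3),"gf",round(o["grasp_force"],1),"F",o["contact_force"].round(1))
def grab(n):
    p,d=read_camera(n);hsv=cv2.cvtColor(p,cv2.COLOR_RGB2HSV);return p,d,hsv,cloud(n,d)
E
python3 - <<'E'
from h import *
tool()
for n in("scene","top"):
    p,d,hsv,W=grab(n); Z=W[...,2]
    H,S,V=[hsv[...,i].astype(int) for i in range(3)]
    print(n,"table z",np.median(Z[(Z>-.02)&(Z<.006)&(d>0)]).round(4))
    reg=(W[...,0]>.3)&(W[...,0]<.85)&(W[...,1]<.4)&(W[...,1]>-.4)&(d>0)
    print("z26-34");[print(r) for r in rects(n,reg&(Z>.024)&(Z<.036),.030,300)]
    print("wall");[print(r) for r in rects(n,reg&(Z>.037)&(Z<.064)&(S>20),.042,300)]
    print("file");[print(r) for r in rects(n,reg&(Z>.052)&(Z<.064),.058,60)]
    print("tray");[print(r) for r in rects(n,reg&(H>105)&(H<125)&(S>150)&(Z>.014),.020,100)]
    print("trayall");[print(r) for r in rects(n,reg&(H>105)&(H<125)&(S>150),.020,300)]
E
```

```text
t 0.1 tcp [ 256.9 -623.6  196.3] closing-axis yaw deg -67.6 tilt z -0.001 0.001 w 1.001 gf 0.0 F [-0.3 -0.5  0.3]
scene table z -0.0022
z26-34
(array([418., 251.]), 640.4, 163.4, 317.4, 57.8, 83.2, np.int32(487))
(array([275., 229.]), 386.0, -10.3, 101.7, 53.5, -89.3, np.int32(698))
(array([161., 274.]), 322.9, -241.9, 80.3, 50.0, -36.9, np.int32(635))
(array([250., 271.]), 444.1, -136.8, 100.6, 53.6, 20.2, np.int32(1008))
(array([303., 313.]), 589.2, -154.8, 89.8, 55.2, 11.7, np.int32(1288))
(array([172., 326.]), 450.8, -308.2, 102.1, 52.9, 21.9, np.int32(1568))
(array([385., 344.]), 728.2, -123.8, 102.7, 50.0, -74.0, np.int32(1720))
(array([245., 374.]), 607.0, -295.8, 52.2, 50.5, -12.2, np.int32(1079))
wall
(array([420., 237.]), 640.6, 159.2, 305.9, 51.2, 84.3, np.int32(2187))
file
(array([419., 237.]), 646.7, 117.4, 73.8, 20.7, -89.0, np.int32(233))
tray
(array([345., 206.]), 425.2, 184.0, 211.1, 129.9, -84.1, np.int32(422))
trayall
(array([345., 207.]), 430.0, 176.8, 226.5, 138.1, -84.1, np.int32(3074))
top table z -0.0001
z26-34
(array([354., 154.]), 721.2, -119.8, 100.4, 51.8, -73.9, np.int32(1129))
(array([372., 221.]), 580.2, -149.7, 89.8, 55.5, 11.9, np.int32(1170))
(array([442., 210.]), 599.5, -292.6, 51.5, 50.5, -12.4, np.int32(608))
(array([454., 287.]), 441.9, -304.1, 99.8, 51.9, 21.6, np.int32(1319))
(array([366., 293.]), 435.9, -131.9, 99.6, 50.8, 19.7, np.int32(1311))
(array([301., 325.]), 376.9, -5.1, 99.4, 49.8, -89.3, np.int32(1350))
(array([426., 350.]), 315.2, -239.0, 72.8, 50.9, -36.8, np.int32(781))
wall
(array([216., 197.]), 633.9, 164.9, 305.5, 53.6, 84.5, np.int32(3467))
file
(array([135.,  98.]), 841.5, 318.2, 138.8, 13.3, 88.9, np.int32(295))
(array([233., 191.]), 638.5, 123.4, 68.9, 21.1, -89.0, np.int32(363))
tray
(array([220., 327.]), 373.6, 158.5, 237.8, 107.6, -52.4, np.int32(371))
trayall
(array([205., 309.]), 415.0, 190.0, 204.0, 126.7, -84.4, np.int32(6023))
```

The two cameras disagree by a steady (7, -5) mm. I'll drive near the file and use the fingers to find out which one is right.

```bash
python3 -m creep '[[1,27,53,0,0,0,0.17],[1,27,53,0,0,0,0.17],[1,27,53,0,0,0,0.17],[1,27,53,0,0,0,0.17],[1,27,53,0,0,0,0.17]]' | tail -3
python3 -m creep '[[1,27,53,0,0,0,0.17],[1,27,53,0,0,0,0.17],[1,27,53,0,0,0,0],[1,27,53,0,0,0,0],[1,27,53,0,0,0,0]]' | tail -3
python3 -m creep '[[1,27,53,-20,0,0,0],[1,27,53,-20,0,0,0],[1,27,53,-20,0,0,0],[1,27,53,0,0,0,0],[1,0,0,0,0,0,0]]' | tail -3
python3 - <<'E'
from h import *
tool()
for n in("scene","top"):
    p,d,hsv,W=grab(n); cv2.imwrite(f"pics/{n}1.png",p[:,:,::-1]); np.savez(f"pics/{n}1.npz",p=p,d=d)
a=cv2.imread("pics/scene1.png");b=cv2.imread("pics/top1.png")
cv2.imwrite("pics/v1.png",np.hstack([cv2.resize(a[90:330,300:500],(400,480)),cv2.resize(b[60:300,150:350],(400,480))]))
E
```

```text
contact_force: [1.0, 0.2, -0.2]
gripper_width: 1.003
grasp_force: 0.0
contact_force: [0.1, -1.1, 0.3]
gripper_width: 1.006
grasp_force: 0.0
contact_force: [0.2, -0.6, -0.3]
gripper_width: 1.001
grasp_force: 0.0
t 2.08 tcp [635.1 124.3 137. ] closing-axis yaw deg 1.0 tilt z -0.0 0.004 w 1.001 gf 0.0 F [ 0.2 -0.6 -0.3]
```

View pics/v1.png

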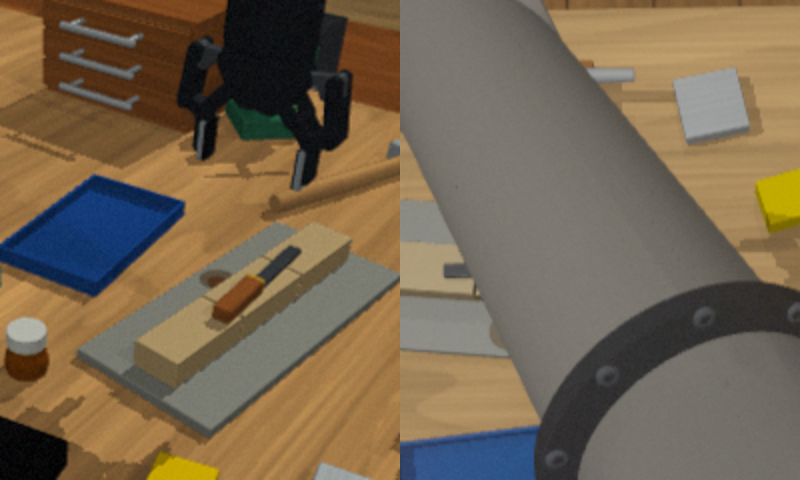

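The scene camera sees both finger tips, at about pixels (402,169) and (449,183). The arm hides them from the top camera. I'll compare the finger depth points with the known TCP.

Run:
```python
from h import *
f=np.load("pics/scene1.npz");W=cloud("scene",f["d"])*1000
for z0 in range(140,190,8):
    m=(abs(W[...,2]-z0-4)<4)&(abs(W[...,0]-635)<90)&(abs(W[...,1]-124)<40)&(f["d"]>0)
    P=W[m]
    for s,nm in((P[:,0]<640,"L"),(P[:,0]>640,"R")):
        Q=P[s]
        if len(Q)>3: print(z0,nm,len(Q),"x pct",np.percentile(Q[:,0],[3,50,97]).round(1),"y",np.percentile(Q[:,1],[3,50,97]).round(1))
m=(W[...,2]>135)&(abs(W[...,0]-635)<90)&(abs(W[...,1]-124)<40)
print("lowest z",np.sort(W[m][:,2])[:5])
# wall top height in scene/top depth
g=np.load("pics/top0.npz");G=cloud("top",g["d"])*1000;f=np.load("pics/scene0.npz");W=cloud("scene",f["d"])*1000
for nm,C in(("scene",W),("top",G)):
    for (x,y),r in (((442,-305),12),((602,-294),12),((635,60),12),((500,0),30),((415,185),25)):
        k=(abs(C[...,0]-x)<r)&(abs(C[...,1]-y)<r); print(nm,(x,y),np.median(C[...,2][k]).round(1))
```

```text
180 L 22 x pct [588.5 593.3 594.2] y [110.7 116.9 131.3]
180 R 14 x pct [680.9 684.4 686. ] y [112.9 115.5 126.9]
188 L 45 x pct [582.5 592.4 594.5] y [109.9 115.1 131.5]
188 R 46 x pct [679.4 686.1 692.6] y [112.2 116.4 128.1]
lowest z [180.98634319 181.87415647 182.49252202 182.5874566  182.87911257]
scene (442, -305) 28.1
scene (602, -294) 28.3
scene (635, 60) 39.7
scene (500, 0) -2.4
scene (415, 185) 2.0
top (442, -305) 30.2
top (602, -294) 30.1
top (635, 60) 41.6
top (500, 0) -0.3
top (415, 185) 4.7
```

Run:
```python
from h import *
f=np.load("pics/scene1.npz");W=cloud("scene",f["d"])*1000;p=f["p"]
for v in (160,165,168,172):
    print(v,[(u,p[v,u].tolist(),W[v,u].round().tolist()) for u in range(396,412,2)])
for v in (172,178,182):
    print(v,[(u,p[v,u].tolist(),W[v,u].round().tolist()) for u in range(444,462,2)])
c=camera_params("scene");T=np.linalg.inv(c["cam_to_world"]);K=c["intrinsics"]
for P in ([592.6,113.3,150],[592.6,135.3,150],[677.6,113.3,150],[677.6,113.3,180],[592.6,113.3,180]):
    q=T@np.r_[np.array(P)/1000,1]; print(P,K[0,2]+K[0,0]*q[0]/-q[2],K[1,2]-K[1,1]*q[1]/-q[2])
```

```text
160 [(396, [80, 60, 39], [369.0, 490.0, -3.0]), (398, [34, 34, 41], [583.0, 117.0, 198.0]), (400, [86, 86, 90], [589.0, 112.0, 202.0]), (402, [18, 11, 16], [593.0, 113.0, 202.0]), (404, [9, 7, 10], [593.0, 119.0, 200.0]), (406, [8, 6, 10], [594.0, 126.0, 198.0]), (408, [105, 74, 43], [394.0, 513.0, -4.0]), (410, [122, 88, 54], [398.0, 517.0, -4.0])]
165 [(396, [131, 96, 55], [384.0, 465.0, -5.0]), (398, [66, 64, 63], [584.0, 115.0, 189.0]), (400, [79, 81, 85], [590.0, 112.0, 192.0]), (402, [10, 6, 7], [594.0, 113.0, 193.0]), (404, [8, 9, 12], [594.0, 121.0, 190.0]), (406, [28, 21, 23], [594.0, 128.0, 188.0]), (408, [126, 90, 48], [412.0, 483.0, -3.0]), (410, [133, 99, 58], [415.0, 489.0, -4.0])]
168 [(396, [124, 91, 54], [395.0, 447.0, -4.0]), (398, [91, 78, 68], [587.0, 112.0, 186.0]), (400, [47, 53, 54], [591.0, 112.0, 187.0]), (402, [7, 6, 8], [594.0, 114.0, 187.0]), (404, [50, 38, 26], [594.0, 122.0, 184.0]), (406, [132, 93, 52], [417.0, 465.0, -3.0]), (408, [136, 103, 58], [420.0, 469.0, -4.0]), (410, [140, 104, 62], [422.0, 477.0, -6.0])]
172 [(396, [137, 97, 57], [410.0, 423.0
[... 1123 characters left out ...]
 -5.0])]
182 [(444, [149, 110, 62], [535.0, 457.0, -3.0]), (446, [47, 53, 52], [681.0, 112.0, 189.0]), (448, [83, 88, 92], [684.0, 113.0, 190.0]), (450, [43, 44, 49], [686.0, 117.0, 189.0]), (452, [53, 43, 34], [689.0, 118.0, 190.0]), (454, [139, 105, 68], [572.0, 429.0, 21.0]), (456, [169, 125, 72], [577.0, 430.0, 22.0]), (458, [162, 120, 72], [579.0, 437.0, 21.0]), (460, [164, 123, 73], [583.0, 441.0, 20.0])]
[592.6, 113.3, 150] 399.0579165404027 186.13949677738356
[592.6, 135.3, 150] 405.2751730332285 181.7620354604278
[677.6, 113.3, 150] 440.95904201182947 201.2234886796723
[677.6, 113.3, 180] 443.72817783643916 186.01004158031498
[592.6, 113.3, 180] 400.75642931351825 171.42452577848712
```

```bash
python3 -m creep '[[-1,0,0,0,0,0,0],[-1,0,0,0,0,0,0],[-1,0,0,0,0,0,0],[-1,0,0,0,0,0,0],[-1,0,0,0,0,0,0]]' 60
cat > tip.py <<'E'
from h import *
tool()
o=get_obs()["eef_pos"]*1000
p,d,hsv,W=grab("scene");W*=1000
m=(abs(W[...,0]-o[0])<90)&(abs(W[...,1]-o[1])<35)&(W[...,2]>o[2]-25)&(W[...,2]<o[2]+90)&(W[...,2]>65)&(d>0)
P=W[m];z=np.sort(P[:,2])[:3];print("lowest",z.round(1))
for a in range(0,40,10):
    Q=P[(P[:,2]>z[0]+a)&(P[:,2]<z[0]+a+10)]
    if len(Q)>3: print(a,len(Q),np.percentile(Q[:,0],[3,50,97]).round(1),np.percentile(Q[:,1],[3,50,97]).round(1))
E
python3 tip.py
```

```text
t: 2.8
eef_pos: [0.6348, 0.1172, 0.1374]
tool_rot: [0.0, 0.704, 0.711, 0.0]
contact_force: [-0.0, 0.7, 0.4]
gripper_width: 0.002
grasp_force: 0.0
t 2.8 tcp [634.8 117.2 137.4] closing-axis yaw deg 0.6 tilt z 0.0 0.0 w 0.002 gf 0.0 F [-0.   0.7  0.4]
lowest [169.4 170.1 170.1]
0 51 [625.3 639.4 648.3] [103.1 106.6 115.2]
10 93 [624.1 641.1 649.7] [103.7 108.1 121.7]
20 90 [623.6 641.8 649.6] [103.5 108.  121.2]
30 87 [624.  638.7 649.7] [103.4 107.9 120. ]
```

Run:
```python
from h import *
p,d,_,W=grab("scene")
cv2.imwrite("pics/shut.png",cv2.resize(p[80:260,340:540,::-1],(800,600) and (660,594),interpolation=cv2.INTER_CUBIC))
```

```text
(no output)
```

View pics/shut.png

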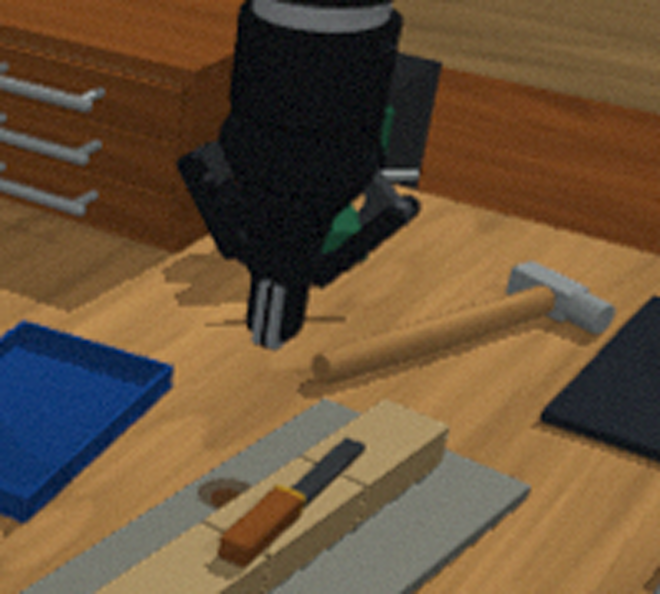

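The shut tips show at about z = 171 mm in the scene view, but the TCP reads 137. I'll settle it with a gentle touch on bare table between the tray and the board.

```bash
python3 -m creep '[[-1,-40,-20,0,0,0,0],[-1,-40,-20,0,0,0,0],[-1,-35,-17,0,0,0,0],[-1,0,0,-30,0,0,0],[-1,0,0,-30,0,0,0]]' | grep -E "eef|contact"
python3 -m creep '[[-1,0,0,-25,0,0,0],[-1,0,0,-10,0,0,0],[-1,0,0,-10,0,0,0],[-1,0,0,0,0,0,0],[-1,0,0,0,0,0,0]]' | grep -E "eef|contact"
sed -i 's/&(W\[...,2\]>65)/\&(W[...,2]>15)/' tip.py; python3 tip.py
```

```text
eef_pos: [0.5201, 0.0599, 0.0774]
contact_force: [0.8, -0.2, 0.8]
eef_pos: [0.5204, 0.0604, 0.033]
contact_force: [0.1, 0.1, 0.0]
t 4.15 tcp [520.4  60.4  33. ] closing-axis yaw deg 0.6 tilt z 0.001 0.0 w 0.002 gf 0.0 F [0.1 0.1 0. ]
lowest [15.1 15.1 15.2]
0 46 [431.2 458.1 487.2] [87.1 92.1 94.8]
20 90 [601.5 606.5 610.2] [27.5 51.5 91. ]
```

```bash
sed -i 's/<90)&/<25)\&/' tip.py; python3 tip.py
for i in 1; do python3 -m creep '[[-1,0,0,-8,0,0,0],[-1,0,0,-8,0,0,0],[-1,0,0,-6,0,0,0],[-1,0,0,0,0,0,0],[-1,0,0,0,0,0,0]]' | grep -E "eef|contact"; done
python3 tip.py
```

```text
t 4.2 tcp [520.4  60.3  33. ] closing-axis yaw deg 0.6 tilt z 0.001 0.0 w -0.004 gf 0.0 F [-0.2 -0.8  0.9]
lowest [63.7 64.7 65. ]
0 30 [512.3 525.8 533.8] [46.8 49.5 63.2]
10 68 [510.  528.2 535.6] [46.5 51.6 64.4]
20 70 [509.  528.1 536. ] [46.9 51.9 63.4]
30 60 [509.  525.9 535.9] [47.1 51.1 61.2]
eef_pos: [0.5199, 0.0603, 0.0103]
contact_force: [0.2, -0.5, -0.9]
t 4.88 tcp [519.9  60.3  10.3] closing-axis yaw deg 0.6 tilt z -0.0 0.0 w 0.0 gf 0.0 F [ 0.2 -0.5 -0.9]
lowest [42.4 42.7 43.4]
0 35 [512.3 527.4 534.2] [46.1 49.5 56.6]
10 64 [508.1 527.  535.7] [47.3 51.4 64.6]
20 69 [510.  528.7 535.5] [47.  51.7 64.7]
30 51 [510.7 524.7 535. ] [46.3 49.4 56. ]
```

```bash
python3 -m creep '[[-1,0,0,-5,0,0,0],[-1,0,0,-5,0,0,0],[-1,0,0,-5,0,0,0],[-1,0,0,0,0,0,0]]' | grep -E "eef|contact"
python3 tip.py | head -2
```

```text
eef_pos: [0.5194, 0.0602, -0.0052]
contact_force: [-0.9, -0.5, -0.6]
t 5.42 tcp [519.4  60.2  -5.2] closing-axis yaw deg 0.6 tilt z -0.001 -0.0 w -0.0 gf 0.0 F [-0.9 -0.5 -0.6]
lowest [26.  26.8 26.8]
```

```bash
python3 -m creep '[[-1,0,0,-8,0,0,0],[-1,0,0,-8,0,0,0],[-1,0,0,-4,0,0,0],[-1,0,0,0,0,0,0]]' | grep -E "eef|contact"
for k in 1 2 3 4 5; do echo; done >/dev/null
python3 -m creep '[[-1,0,0,-3,0,0,0],[-1,0,0,0,0,0,0]]' | grep -E "eef|contact"
python3 -m creep '[[-1,0,0,-2,0,0,0],[-1,0,0,0,0,0,0]]' | grep -E "eef|contact"
python3 tip.py | head -2
```

```text
eef_pos: [0.5194, 0.0602, -0.0251]
contact_force: [-0.0, 0.2, -0.3]
eef_pos: [0.5198, 0.0602, -0.0277]
contact_force: [0.5, 0.2, 0.5]
eef_pos: [0.5198, 0.0602, -0.0297]
contact_force: [0.4, -0.2, -0.1]
t 6.47 tcp [519.8  60.2 -29.7] closing-axis yaw deg 0.6 tilt z -0.0 0.0 w 0.003 gf 0.0 F [ 0.4 -0.2 -0.1]
lowest [15.7 15.9 15.9]
```

```bash
python3 -m creep '[[-1,0,0,-2,0,0,0],[-1,0,0,0,0,0,0]]' | grep -E "eef|contact"
python3 -m creep '[[-1,0,0,-2,0,0,0],[-1,0,0,0,0,0,0]]' | grep -E "eef|contact"
python3 -m creep '[[-1,0,0,-2,0,0,0],[-1,0,0,0,0,0,0]]' | grep -E "eef|contact"
```

```text
eef_pos: [0.5197, 0.0602, -0.0318]
contact_force: [0.7, -0.3, -0.8]
eef_pos: [0.5197, 0.0602, -0.0338]
contact_force: [0.4, 1.0, 0.4]
eef_pos: [0.5199, 0.0602, -0.0341]
contact_force: [-5.7, -1.0, 20.6]
```

Contact came at a reading of -34 mm, so the true tip height is the reading plus 34 mm. In plan the fingers put truth at the top-camera cast plus (3.5, 0) mm. On that basis the file grip is at (642,133), the wall centre (637,165) at 84.4°, and the tray centre (420,190). Now I'll grip the file.

```bash
python3 -m creep '[[1,0,0,45,0,0,0],[1,0,0,45,0,0,0],[1,0,0,46,0,0,0],[1,41,24,0,0,0,0],[1,41,24,0,0,0,0]]' 70 | grep -E "eef|contact"
python3 -m creep '[[1,40,25,0,0,0,0],[1,0,0,-20,0,0,0],[1,0,0,-20,0,0,0],[1,0,0,0,0,0,0],[1,0,0,0,0,0,0]]' | grep -E "eef|contact"
python3 -c "
from h import *
tool()
p,d,_,W=grab('scene');cv2.imwrite('pics/g1.png',cv2.resize(p[120:320,320:520,::-1],(600,600),interpolation=cv2.INTER_CUBIC))"
```

```text
eef_pos: [0.6034, 0.1081, 0.1016]
contact_force: [-0.2, 0.2, 0.1]
eef_pos: [0.6414, 0.1326, 0.0605]
contact_force: [0.2, 0.1, -0.9]
t 8.53 tcp [641.4 132.6  60.5] closing-axis yaw deg 0.5 tilt z -0.0 -0.0 w 1.004 gf 0.0 F [ 0.2  0.1 -0.9]
```

View pics/g1.png

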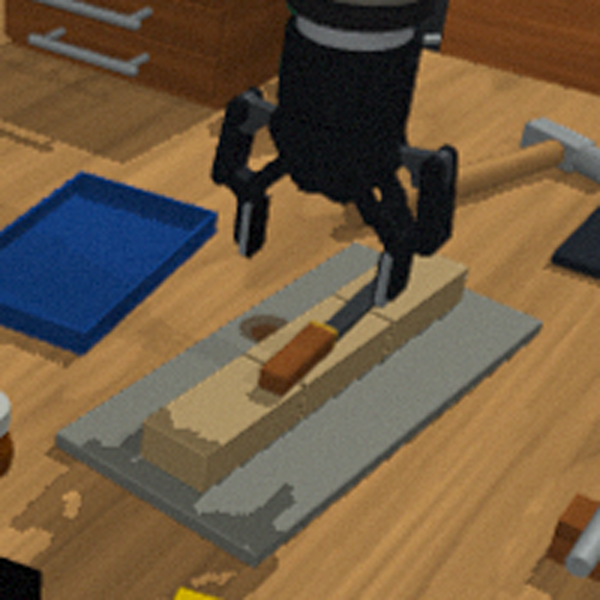

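The open fingers straddle the file, with tips at crop (250,245) and (395,295). Next: descend, grip and lift.

```bash
python3 -m creep '[[1,0,0,-20,0,0,0],[1,0,0,-20,0,0,0],[1,0,0,-10,0,0,0],[1,0,0,0,0,0,0],[-1,0,0,0,0,0,0]]' 70 | grep -E "eef|contact"
python3 -m creep '[[-1,0,0,0,0,0,0],[-1,0,0,0,0,0,0],[-1,0,0,0,0,0,0],[-1,0,0,0,0,0,0]]'
python3 -m creep '[[-1,0,0,20,0,0,0],[-1,0,0,20,0,0,0],[-1,0,0,20,0,0,0],[-1,0,0,0,0,0,0]]'
python3 -c "
from h import *
tool()
p,d,_,W=grab('scene');cv2.imwrite('pics/g2.png',cv2.resize(p[120:320,320:520,::-1],(500,500),interpolation=cv2.INTER_CUBIC))"
```

```text
eef_pos: [0.6421, 0.1335, 0.0106]
contact_force: [0.3, -0.5, -0.2]
t: 9.7
eef_pos: [0.6423, 0.1334, 0.011]
tool_rot: [0.0, 0.704, 0.711, 0.0]
contact_force: [-0.2, -0.1, 4.1]
gripper_width: 0.208
grasp_force: 70.8
t: 10.2
eef_pos: [0.6435, 0.1338, 0.0732]
tool_rot: [0.001, 0.704, 0.711, 0.002]
contact_force: [0.4, -0.5, -1.5]
gripper_width: 0.213
grasp_force: 70.0
t 10.2 tcp [643.5 133.8  73.2] closing-axis yaw deg 0.6 tilt z 0.004 0.001 w 0.213 gf 70.0 F [ 0.4 -0.5 -1.5]
```

View pics/g2.png

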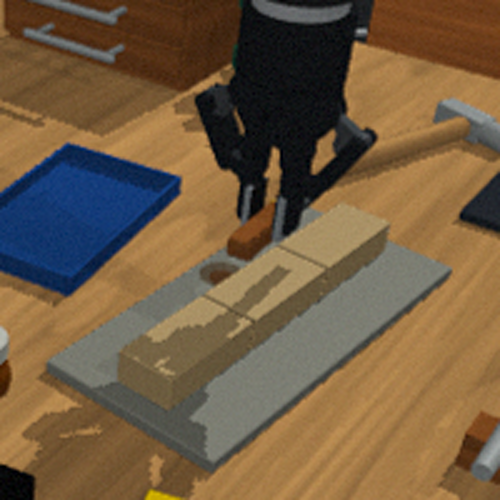

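The file is off the wall and held, 18 mm between the pads. Now to the tray.

```bash
python3 -m creep '[[-1,-50,5,0,0,0,0.03],[-1,-50,5,0,0,0,0.03],[-1,-50,5,0,0,0,0.03],[-1,-50,5,0,0,0,0],[-1,-20,2,0,0,0,0]]' | grep -E "eef|contact|width"
python3 -m creep '[[-1,0,0,-25,0,0,0],[-1,0,0,-25,0,0,0],[-1,0,0,-20,0,0,0],[-1,0,0,-10,0,0,0],[-1,0,0,0,0,0,0]]' | grep -E "eef|contact|width"
python3 -m creep '[[-1,0,0,-5,0,0,0],[-1,0,0,-5,0,0,0],[-1,0,0,0,0,0,0],[-1,0,0,0,0,0,0]]' | grep -E "eef|contact|width"
```

```text
eef_pos: [0.4181, 0.1546, 0.0696]
contact_force: [0.5, 1.0, -1.1]
gripper_width: 0.213
eef_pos: [0.4212, 0.155, -0.0102]
contact_force: [-0.5, 0.6, -0.7]
gripper_width: 0.212
eef_pos: [0.4219, 0.1553, -0.0195]
contact_force: [-0.4, 0.4, -1.0]
gripper_width: 0.215
```

```bash
python3 -m creep '[[-1,0,0,-3,0,0,0],[-1,0,0,-2,0,0,0],[-1,0,0,0,0,0,0]]' | grep -E "eef|contact|width"
python3 -m creep '[[-0.1,0,0,0,0,0,0],[-0.1,0,0,0,0,0,0],[-0.1,0,0,0,0,0,0]]' | grep -E "eef|contact|width"
python3 -m creep '[[-0.1,0,0,20,0,0,0],[-0.1,0,0,40,0,0,0],[1,0,0,50,0,0,0],[1,0,0,0,0,0,0],[1,0,0,0,0,0,0]]' | grep -E "eef|contact|width"
python3 -c "
from h import *
tool()
p,d,_,W=grab('scene');cv2.imwrite('pics/g3.png',cv2.resize(p[100:300,260:460,::-1],(400,400),interpolation=cv2.INTER_CUBIC))"
```

```text
eef_pos: [0.4216, 0.1552, -0.0248]
contact_force: [0.4, -0.4, -0.7]
gripper_width: 0.208
eef_pos: [0.4219, 0.1553, -0.0246]
contact_force: [-0.4, 0.5, -0.9]
gripper_width: 0.45
eef_pos: [0.4216, 0.1548, 0.0851]
contact_force: [-0.7, 0.2, -0.0]
gripper_width: 0.996
t 13.38 tcp [421.6 154.8  85.1] closing-axis yaw deg 5.7 tilt z 0.0 -0.0 w 0.996 gf 0.0 F [-0.7  0.2 -0. ]
```

View pics/g3.png

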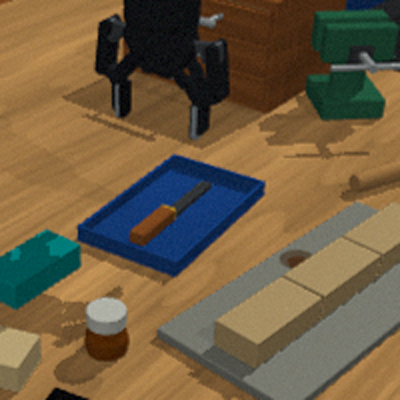

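The file lies flat in the tray, at crop (170,212). On to the nearer cream brick; once there I'll measure the cleared wall.

```bash
python3 -m creep '[[1,2,-36,0,0,0,-0.166],[1,2,-36,0,0,0,-0.166],[1,2,-36,0,0,0,-0.166],[1,2,-36,0,0,0,-0.166],[1,2,-36,0,0,0,-0.166]]' | grep -E "eef"
python3 -m creep '[[1,3,-36,0,0,0,-0.166],[1,3,-36,0,0,0,-0.166],[1,2,-35,0,0,0,-0.165],[1,0,0,0,0,0,0],[1,0,0,0,0,0,0]]' | grep -E "eef"
python3 - <<'E'
from h import *
tool()
for n in("scene","top"):
    p,d,hsv,W=grab(n); Z=W[...,2]
    cv2.imwrite(f"pics/{n}2.png",p[:,:,::-1])
    reg=(W[...,0]>.3)&(W[...,0]<.85)&(W[...,1]<.4)&(W[...,1]>-.4)&(d>0)
    reg&=(abs(W[...,0]-.637)<.08)&(abs(W[...,1]-.165)<.2)
    print(n);[print(r) for r in rects(n,reg&(Z>.034)&(Z<.048),.042,100)]
    m=cv2.inRange(hsv,(10,40,60),(25,255,255)).astype(bool)
    [print("lit",r) for r in rects(n,reg&(Z>.034)&m,.042,100)]
E
```

```text
eef_pos: [0.4306, -0.0259, 0.084]
eef_pos: [0.439, -0.1309, 0.0843]
t 14.68 tcp [ 439.  -130.9   84.3] closing-axis yaw deg -70.2 tilt z -0.002 0.001 w 1.001 gf 0.0 F [-0.1  0.3  0.3]
scene
(array([420., 237.]), 641.4, 157.3, 309.5, 53.3, 84.3, np.int32(2355))
lit (array([420., 237.]), 641.4, 157.3, 309.5, 53.3, 84.3, np.int32(2355))
top
(array([214., 197.]), 632.5, 164.8, 305.9, 51.9, 84.3, np.int32(3771))
lit (array([214., 197.]), 632.5, 164.8, 305.9, 51.9, 84.3, np.int32(3759))
```

```bash
python3 -m creep '[[1,0.5,-1,-30,0,0,0],[1,0,0,-30,0,0,0],[1,0,0,-30,0,0,0],[1,0,0,-15,0,0,0],[1,0,0,-10,0,0,0]]' | grep -E "eef|contact"
python3 -m creep '[[1,0,0,0,0,0,0],[-1,0,0,0,0,0,0],[-1,0,0,0,0,0,0],[-1,0,0,0,0,0,0],[-1,0,0,0,0,0,0]]' 60
python3 -m creep '[[-1,0,0,10,0,0,0],[-1,0,0,25,0,0,0],[-1,0,0,35,0,0,0],[-1,0,0,35,0,0,0],[-1,0,0,0,0,0,0]]'
python3 - <<'E'
from h import *
tool()
p,d,_,W=grab('scene');cv2.imwrite('pics/g4.png',cv2.resize(p[140:340,150:350,::-1],(400,400),interpolation=cv2.INTER_CUBIC))
E
```

```text
eef_pos: [0.4404, -0.1322, -0.0301]
contact_force: [0.8, -0.2, 0.4]
t: 16.02
eef_pos: [0.4409, -0.1329, -0.0287]
tool_rot: [0.0, 0.985, 0.171, 0.001]
contact_force: [-1.3, 1.0, 7.1]
gripper_width: 0.574
grasp_force: 62.0
t: 16.65
eef_pos: [0.4423, -0.1334, 0.0782]
tool_rot: [0.001, 0.985, 0.171, 0.003]
contact_force: [-0.3, 0.1, -1.1]
gripper_width: 0.577
grasp_force: 62.6
t 16.65 tcp [ 442.3 -133.4   78.2] closing-axis yaw deg -70.3 tilt z 0.006 -0.001 w 0.577 gf 62.6 F [-0.3  0.1 -1.1]
```

View pics/g4.png

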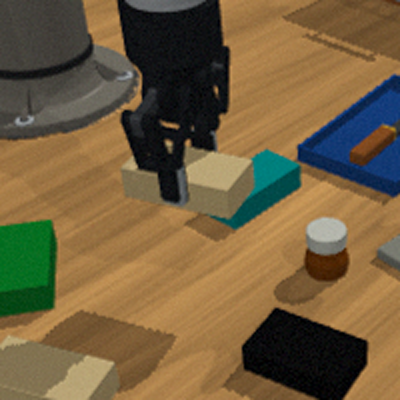

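Brick A is held level, at crop (190,180). Carrying it to the far seat at (641,216).

```bash
python3 -m creep '[[-1,28.5,50,0,0,0,0.161],[-1,28.5,50,0,0,0,0.161],[-1,28.5,50,0,0,0,0.161],[-1,28.5,50,0,0,0,0.161],[-1,28.5,50,0,0,0,0.161]]' | grep -E "eef"
python3 -m creep '[[-1,28.5,50,0,0,0,0.161],[-1,28.5,50,0,0,0,0.161],[-1,0,0,-10,0,0,0],[-1,0,0,-10,0,0,0],[-1,0,0,-10,0,0,0]]' | grep -E "eef"
python3 -m creep '[[-1,0,0,0,0,0,0],[-1,0,0,0,0,0,0],[-1,0,0,0,0,0,0]]' | grep -E "eef|contact|width"
python3 - <<'E'
from h import *
tool()
for n in("scene","top"):
    p,d,hsv,W=grab(n); Z=W[...,2]
    cv2.imwrite(f"pics/{n}3.png",p[:,:,::-1])
    t=get_obs()["eef_pos"]
    m=cv2.inRange(hsv,(10,40,100),(25,255,255)).astype(bool)
    reg=(abs(W[...,0]-t[0])<.07)&(abs(W[...,1]-t[1])<.12)&(d>0)
    [print(n,"brick",r,"(z .1095 plane)") for r in rects(n,reg&m&(Z>t[2]+.034+.014)&(Z<t[2]+.1),t[2]+.0287+.03,60)]
E
```

```text
eef_pos: [0.5824, 0.1184, 0.0737]
eef_pos: [0.639, 0.2148, 0.0436]
eef_pos: [0.6402, 0.2171, 0.046]
contact_force: [0.1, -0.1, -1.6]
gripper_width: 0.574
t 18.32 tcp [640.2 217.1  46. ] closing-axis yaw deg -5.8 tilt z 0.001 0.0 w 0.574 gf 62.6 F [ 0.1 -0.1 -1.6]
scene brick (array([440., 199.]), 643.8, 202.5, 111.1, 54.5, 87.4, np.int32(629)) (z .1095 plane)
```

```bash
python3 -m creep '[[-1,1,0,-12,0,0,0],[-1,0,0,-10,0,0,0],[-1,0,0,-6,0,0,0],[-1,0,0,0,0,0,0],[-1,0,0,0,0,0,0]]' | grep -E "eef|contact"
python3 -m creep '[[-1,0,0,-2,0,0,0],[-1,0,0,-1,0,0,0],[-1,0,0,0,0,0,0]]' | grep -E "eef|contact"
python3 -m creep '[[-1,0,0,-1,0,0,0],[-1,0,0,0,0,0,0]]' | grep -E "eef|contact"
```

```text
eef_pos: [0.6409, 0.2174, 0.0175]
contact_force: [0.4, 1.5, -1.1]
eef_pos: [0.6408, 0.2172, 0.0143]
contact_force: [0.5, -0.1, -1.2]
eef_pos: [0.6409, 0.2173, 0.0135]
contact_force: [0.0, -0.6, -1.8]
```

```bash
python3 -m creep '[[-1,0,0,-1,0,0,0],[-1,0,0,0,0,0,0]]' | grep -E "eef|contact"
python3 - <<'E'
from h import *
tool()
p,d,_,W=grab('scene');cv2.imwrite('pics/g5.png',cv2.resize(p[150:300,350:530,::-1],(720,600),interpolation=cv2.INTER_CUBIC))
E
```

```text
eef_pos: [0.6409, 0.2173, 0.0134]
contact_force: [-3.0, -1.5, 6.5]
t 19.93 tcp [640.9 217.3  13.4] closing-axis yaw deg -5.7 tilt z 0.0 -0.0 w 0.573 gf 63.5 F [-3.  -1.5  6.5]
```

View pics/g5.png

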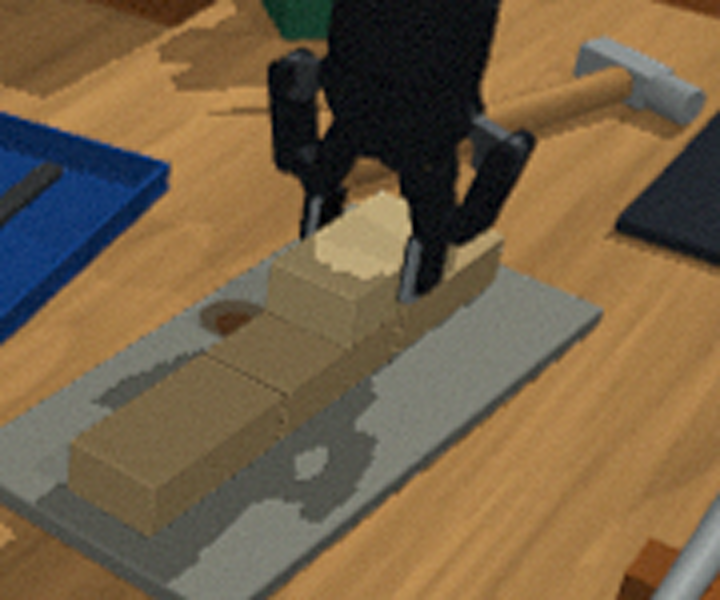

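It touched down at 13.4 mm as predicted, flush with the front face (crop (345,340)). Let go, move over brick B, and check the placing from above on the way.

```bash
python3 -m creep '[[0.2,0,0,0,0,0,0],[1,0,0,0,0,0,0],[1,0,0,0,0,0,0],[1,0,0,10,0,0,0],[1,0,0,30,0,0,0]]' | grep -E "eef|contact|width"
python3 -m creep '[[1,0,0,40,0,0,0],[1,-19,-52,0,0,0,-0.156],[1,-19,-52,0,0,0,-0.156],[1,-19,-52,0,0,0,-0.156],[1,-19,-52,0,0,0,-0.156]]' | grep -E "eef|contact|width"
python3 -m creep '[[1,-20,-52,0,0,0,-0.156],[1,-20,-52,0,0,0,-0.156],[1,-20,-52,0,0,0,-0.156],[1,-20,-52,0,0,0,0],[1,-20,-52,0,0,0,0]]' | grep -E "eef|contact|width"
python3 -m creep '[[1,-19,-53,-20,0,0,0],[1,0,0,0,0,0,0],[1,0,0,0,0,0,0]]' | grep -E "eef|contact|width"
python3 - <<'E'
from h import *
tool()
for n in("scene","top"):
    p,d,hsv,W=grab(n); Z=W[...,2]
    cv2.imwrite(f"pics/{n}4.png",p[:,:,::-1])
    reg=(abs(W[...,0]-.637)<.08)&(abs(W[...,1]-.165)<.2)&(d>0)
    for r in rects(n,reg&(Z>.062)&(Z<.085),.072,100): print(n,"placed",r)
    for r in rects(n,reg&(Z>.035)&(Z<.052),.042,100): print(n,"wall",r)
E
```

```text
eef_pos: [0.6396, 0.2167, 0.0516]
contact_force: [0.8, 0.3, -0.2]
gripper_width: 0.998
eef_pos: [0.5645, 0.0077, 0.0933]
contact_force: [0.4, -0.4, -0.5]
gripper_width: 1.0
eef_pos: [0.4646, -0.2523, 0.0933]
contact_force: [0.5, -0.1, 0.4]
gripper_width: 0.998
eef_pos: [0.4463, -0.3033, 0.0728]
contact_force: [0.1, 0.0, -0.1]
gripper_width: 0.999
t 22.23 tcp [ 446.3 -303.3   72.8] closing-axis yaw deg -68.3 tilt z 0.001 0.0 w 0.999 gf 0.0 F [ 0.1  0.  -0.1]
scene placed (array([441., 212.]), 646.2, 203.8, 108.7, 54.5, 84.3, np.int32(755))
scene wall (array([412., 244.]), 635.6, 159.0, 307.3, 63.0, 84.4, np.int32(1736))
top placed (array([186., 191.]), 636.6, 212.5, 101.7, 52.7, 84.3, np.int32(1346))
top wall (array([227., 198.]), 633.1, 164.8, 305.9, 53.0, 84.3, np.int32(2555))
```

From above, brick A sits about 1 mm across and 3 mm along (inward) from its seat, which is within tolerance. I'll check that along-wall figure with corner rays from the scene view while gripping brick B.

```bash
python3 -m creep '[[1,-0.5,-0.5,-30,0,0,0],[1,0,0,-30,0,0,0],[1,0,0,-25,0,0,0],[1,0,0,-12,0,0,0],[1,0,0,-6,0,0,0]]' | grep -E "eef|contact"
python3 -m creep '[[1,0,0,0,0,0,0],[-1,0,0,0,0,0,0],[-1,0,0,0,0,0,0],[-1,0,0,0,0,0,0],[-1,0,0,0,0,0,0]]' 60 | grep -E "eef|contact|width|grasp"
python3 - <<'E'
from h import *
p,d,hsv,W=grab("scene")
g=cv2.cvtColor(p,cv2.COLOR_RGB2GRAY)
C=np.array([[421.2,248.7],[437,236.7],[388.7,283.7]],np.float32).reshape(-1,1,2)
S=cv2.cornerSubPix(g,C.copy(),(2,2),(-1,-1),(cv2.TERM_CRITERIA_EPS+cv2.TERM_CRITERIA_MAX_ITER,30,.01))
print(S.reshape(-1,2))
for X in(C,S):
    P=cast("scene",X,.042)[:,:2]*1000;u=np.array([.0993,.995])
    print(P.round(1),"along",(P@u-P[0]@u).round(1), "want 0,53,-101.5")
cv2.imwrite("pics/g6.png",cv2.resize(p[180:300,370:490,::-1],(600,600),interpolation=cv2.INTER_CUBIC))
E
```

```text
eef_pos: [0.446, -0.3035, -0.0307]
contact_force: [-0.5, 1.0, 0.5]
eef_pos: [0.4459, -0.3048, -0.0297]
contact_force: [-0.3, 0.8, 6.1]
gripper_width: 0.571
grasp_force: 63.2
[[419.8756  247.16687]
 [436.683   236.96738]
 [387.28452 284.7129 ]]
[[658.8 106. ]
 [663.1 160.8]
 [665.9 -18.4]] along [   0.    55.  -123.1] want 0,53,-101.5
[[654.4 108.7]
 [663.1 159.6]
 [665.4 -22.2]] along [   0.    51.5 -129.1] want 0,53,-101.5
```

View pics/g6.png

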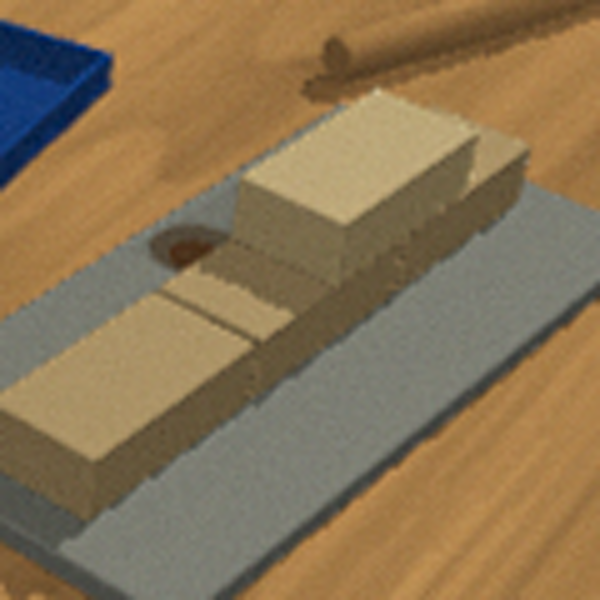

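The crop shows the corners clearly: wall near end (93,460), joint (257,345), brick near bottom (342,290), brick far bottom (470,195), wall far end (528,150).

```bash
python3 -m creep '[[-1,0,0,10,0,0,0],[-1,0,0,25,0,0,0],[-1,0,0,35,0,0,0],[-1,0,0,40,0,0,0],[-1,0,0,0,0,0,0]]'  | grep -E "eef|contact|width|grasp"
python3 - <<'E'
from h import *
C=np.array([[93,460],[257,345],[342,290],[470,195],[528,150]])/5+[369.6,179.6]
P=cast("scene",C,.042)[:,:2]*1000;u=np.array([.0993,.995]);a=P@u
print(P.round(1),(a-(a[0]+a[-1])/2).round(1),"want -153 -51.5 1.5 101.5 153")
E
```

```text
eef_pos: [0.4474, -0.3056, 0.0829]
contact_force: [0.5, -0.0, -1.0]
gripper_width: 0.575
grasp_force: 62.5
[[647.6   8.5]
 [658.4 106. ]
 [666.1 159.3]
 [674.7 255.6]
 [678.3 305. ]] [-149.   -50.9    2.9   99.6  149. ] want -153 -51.5 1.5 101.5 153
```

The scene view puts brick A at +51.2 mm along and the top view at +48, so it is fine. Brick B is held; I'll set it 104.5 mm from A, at (631,112).

```bash
python3 -m creep '[[-1,23,52,0,0,0,0.156],[-1,23,52,0,0,0,0.156],[-1,23,52,0,0,0,0.156],[-1,23,52,0,0,0,0.156],[-1,23,52,0,0,0,0.156]]' | grep -E "eef"
python3 -m creep '[[-1,23,52,0,0,0,0.156],[-1,23,52,0,0,0,0.156],[-1,23,52,0,0,0,0],[-1,0,0,-8,0,0,0],[-1,0,0,0,0,0,0]]' | grep -E "eef"
python3 -m creep '[[-1,0,0,0,0,0,0],[-1,0,0,0,0,0,0]]' | grep -E "eef|contact|width"
python3 -c "from h import *;tool()"
```

```text
eef_pos: [0.5601, -0.0427, 0.0787]
eef_pos: [0.6278, 0.1109, 0.0696]
eef_pos: [0.6293, 0.1101, 0.0715]
contact_force: [-0.2, -0.4, -0.7]
gripper_width: 0.577
t 25.75 tcp [629.3 110.1  71.5] closing-axis yaw deg -5.8 tilt z 0.0 -0.001 w 0.577 gf 62.4 F [-0.2 -0.4 -0.7]
```

```bash
python3 -m creep '[[-1,1.5,2,-20,0,0,0],[-1,0,0,-20,0,0,0],[-1,0,0,-10,0,0,0],[-1,0,0,-5,0,0,0],[-1,0,0,0,0,0,0]]' | grep -E "eef|contact"
python3 -m creep '[[-1,0,0,-1,0,0,0],[-1,0,0,-1,0,0,0],[-1,0,0,0,0,0,0]]' | grep -E "eef|contact"
python3 - <<'E'
from h import *
tool()
p,d,_,W=grab('scene');cv2.imwrite('pics/g7.png',cv2.resize(p[170:300,360:500,::-1],(640,594),interpolation=cv2.INTER_CUBIC))
E
```

```text
eef_pos: [0.6307, 0.1138, 0.016]
contact_force: [-0.4, -0.1, -0.6]
eef_pos: [0.6309, 0.1137, 0.0146]
contact_force: [0.5, -0.4, -1.0]
t 26.75 tcp [630.9 113.7  14.6] closing-axis yaw deg -5.7 tilt z 0.0 0.0 w 0.572 gf 62.4 F [ 0.5 -0.4 -1. ]
```

View pics/g7.png

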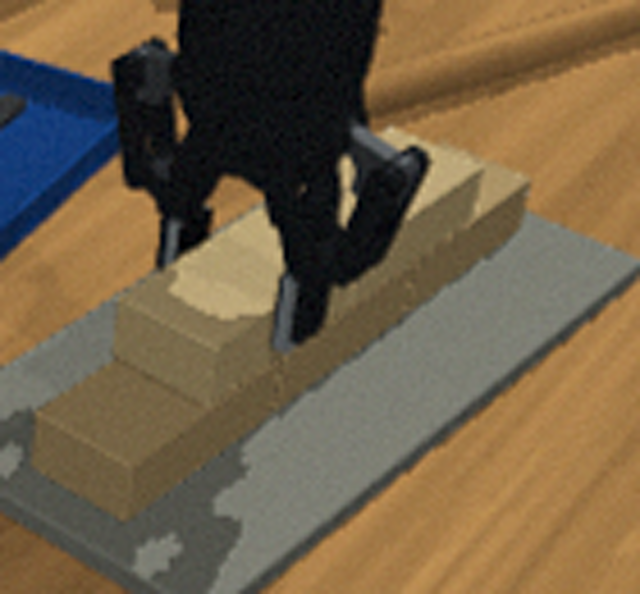

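Brick B hovers in line with A, its near corner at crop (213,400). I'll nudge it 1.5 mm outward and set it down.

```bash
python3 -m creep '[[-1,0,-1.5,0,0,0,0],[-1,0,0,-1,0,0,0],[-1,0,0,0,0,0,0]]' | grep -E "eef|contact"
python3 -m creep '[[-1,0,0,-1,0,0,0],[-1,0,0,0,0,0,0]]' | grep -E "eef|contact"
python3 -m creep '[[-1,0,0,-1,0,0,0],[-1,0,0,0,0,0,0]]' | grep -E "eef|contact"
```

```text
eef_pos: [0.6307, 0.1122, 0.0132]
contact_force: [-0.7, -0.2, -1.3]
eef_pos: [0.6309, 0.1122, 0.0124]
contact_force: [0.3, 1.2, -0.1]
eef_pos: [0.6309, 0.1123, 0.0123]
contact_force: [-3.0, -1.6, 6.8]
```

Brick B has touched down. Release, retreat clear and verify from both cameras.

```bash
python3 -m creep '[[0.2,0,0,0,0,0,0],[1,0,0,0,0,0,0],[1,0,0,0,0,0,0],[1,0,0,10,0,0,0],[1,0,0,30,0,0,0]]' | grep -E "eef|contact|width"
python3 -m creep '[[1,0,0,50,0,0,0],[1,-20,-50,10,0,0,0],[1,-20,-50,0,0,0,0],[1,-20,-50,0,0,0,0],[1,-20,-50,0,0,0,0]]' | grep -E "eef|contact|width"
python3 -m creep '[[1,-20,-50,0,0,0,0],[1,-20,-50,0,0,0,0],[1,0,0,0,0,0,0],[1,0,0,0,0,0,0],[1,0,0,0,0,0,0]]' | grep -E "eef|contact|width"
python3 - <<'E'
from h import *
tool()
I=[]
for n in("scene","top"):
    p,d,hsv,W=grab(n); Z=W[...,2]; I.append(p[:,:,::-1])
    reg=(abs(W[...,0]-.637)<.08)&(abs(W[...,1]-.165)<.2)&(d>0)
    for r in rects(n,reg&(Z>.064)&(Z<.085),.072,60): print(n,"placed",r)
    for r in rects(n,reg&(Z>.034)&(Z<.048),.042,100): print(n,"wall",r)
    print(n,"z of tops",[np.median(Z[(abs(W[...,0]-x)<.012)&(abs(W[...,1]-y)<.02)]).round(4) for x,y in((.638,.212),(.629,.112))])
a=cv2.resize(I[0][170:310,360:500],(400,400),interpolation=cv2.INTER_CUBIC);b=cv2.resize(I[1][140:360,120:340],(400,400),interpolation=cv2.INTER_CUBIC)
cv2.imwrite("pics/fin.png",np.hstack([a,b]))
E
```

```text
eef_pos: [0.6296, 0.1119, 0.0508]
contact_force: [0.6, -0.1, -0.3]
gripper_width: 0.997
eef_pos: [0.5504, -0.0893, 0.1122]
contact_force: [0.6, 0.6, -0.2]
gripper_width: 1.001
eef_pos: [0.5117, -0.1861, 0.1118]
contact_force: [-0.0, -0.3, -0.7]
gripper_width: 1.003
t 29.55 tcp [ 511.7 -186.1  111.8] closing-axis yaw deg -5.6 tilt z 0.001 0.001 w 1.003 gf 0.0 F [-0.  -0.3 -0.7]
scene placed (array([425., 223.]), 640.4, 153.7, 209.4, 53.0, 84.5, np.int32(1592))
scene wall (array([410., 248.]), 638.1, 157.9, 309.1, 59.3, 84.6, np.int32(994))
scene z of tops [np.float64(0.0693), np.float64(0.0695)]
top placed (array([186., 191.]), 637.0, 212.8, 101.1, 52.0, 84.3, np.int32(1319))
top placed (array([240., 194.]), 627.2, 109.4, 100.2, 52.0, 84.2, np.int32(1318))
top wall (array([216., 199.]), 632.3, 165.0, 305.6, 52.4, 84.3, np.int32(1333))
top z of tops [np.float64(0.0714), np.float64(0.0712)]
```

View pics/fin.png

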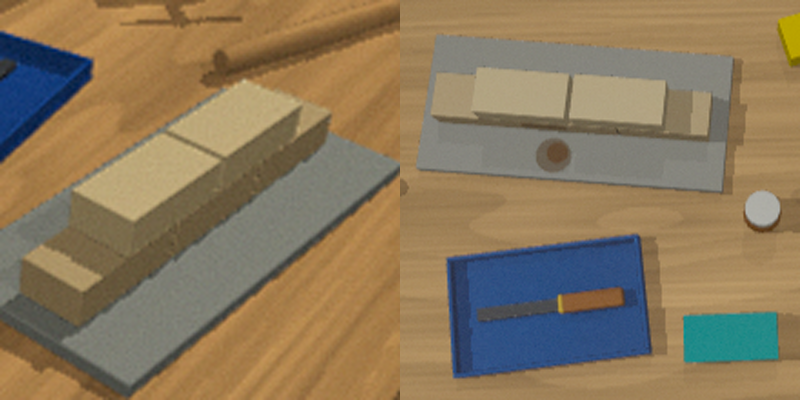

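Both bricks are down: centres 103.9 mm apart, level, flush and in line. Top-plane casts suggest the pair sits about 4 mm toward -y. One check of the exposed near end of the wall, which should be 51.5 mm, will confirm.

Run:
```python
from h import *
u=np.array([.0995,.995]);v=np.array([.995,-.0995])
for n,c,b in(("scene",(641,158),-2.2),("top",(632.4,164.9),-.3)):
    p,d,hsv,W=grab(n);W=W*1000
    vv,uu=np.mgrid[:480,:640]
    C=cast(n,np.c_[uu.ravel(),vv.ravel()],.042).reshape(480,640,3)*1000
    R=C[...,:2]-c;a=R@u;s=R@v
    m=(abs(W[...,2]-42-b)<4)&(abs(s)<16)&(a<-60)&(a>-180)&(d>0)
    L=[]
    for lo in range(-15,15,3):
        k=m&(s>=lo)&(s<lo+3)
        if k.sum()>8: L.append((a[k].min().round(1),a[k].max().round(1),(a[k].max()-a[k].min()).round(1)))
    print(n,np.median(L,0),len(L))
tool()
```

```text
scene [-151.25  -98.2    52.55] 10
top [-151.45 -105.4    46.15] 10
t 29.75 tcp [ 511.2 -186.7  111.4] closing-axis yaw deg -5.6 tilt z 0.0 0.0 w 0.996 gf 0.0 F [-0.4 -0.   0.2]
```

The strip measures 46 mm from the top and 52 mm from the scene view. That puts the pair at most about 5 mm off along the wall (limit 8) and under 1 mm across, with a joint of about 4 mm. The arm is clear, so I'm handing in.

```bash
python3 -c "
from station import *
print(hand_in())"
```

```text
the job is handed in; nothing more can be done
None
```

The job is handed in, with no verdict returned: the file is flat in the tray and both cream bricks are laid over the joints, flush, level and let go, with a joint of about 4 mm; they sit roughly 4 mm off centre along the wall (limit 8).

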